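# Clear the hammer, shut the tool box and pin it closed

## Robot

A 7-joint arm with a two-finger parallel gripper is mounted at the origin on the work surface. World frame = base frame: x ahead of the robot, y to its left, z up, the work surface at z = 0. Lengths are in m, angles in rad, forces in N, time in s.
With the tool pointing down it reaches from about 0.425 to 0.925 m from the base axis. Payload 6.8 kg.
Tool frame: the origin (TCP) lies on the centre line of the jaws, within the pads' length; the fingertips stand 8 mm ahead of it and the grasp point (between the pads) lies 11 mm behind it (bot.tips_ahead is the distance from the TCP to the fingertips, in m); z points along the fingers, y is the line along which they close (so a half turn about z gives the same grasp; the last joint's range is limited). The gripper opens to 85 mm and grips with 20 to 120 N. Pads are 22 mm wide; open, the fingers measure 114 mm over their backs; the gripper's body (76 mm by 85 mm) begins 54 mm behind the grasp point. The pads swing forward as they close: fully open they stand 13 mm farther back than shut.
Start: joints at [1.003, 0.477, 0.022, 1.555, -0.011, 1.109, -0.083], TCP at [0.3, -0.605, 0.239] pointing down, gripper open.
Joint ranges: [-2.96, 2.96], [-0.34, 2.1], [-1.41, 1.46], [0.24, 2.44], [-1.37, 4.51], [0.17, 1.92], [-2.96, 2.96]. Speed limits (rad/s): [2.39, 2.39, 3.14, 3.14, 3.14, 3.14, 3.14].

## Interface

Orientations are given as a unit quaternion [w, x, y, z].
In Python, from station import bot gives the robot as it stands.
- The arm moves only by the tool send_rows, never from a script. Its argument "deltas" is text: rows parted by semicolons, each of 4 numbers parted by spaces: the shift along the tool's x, y, z in m, then the turn about the tool's z in degrees. In form: x y z spin; .... A call has 1 to 5 rows; each row is the pose to reach, as a shift and turn from the pose commanded when the call began, along the tool's axes at that moment; what a row does not reach only later rows make up. A row lasts 1/10 s, in which the tool goes at most 50 mm and 8.59 degrees, less where a joint would pass 70% of its speed; a pose out of reach is approached as far as the arm can. A call with a gripper value outside its range is refused whole. "claw" is the opening, from 0 (shut) to 1 (fully open), set as the call begins (left out, the last holds). The fingers move at their own pace and stop on an object; "force" is the grip in N (left out, the last holds). Time passes only in rows, so rows that repeat a pose let the fingers close. It gives the time, the measured TCP pose, the force, the opening and the grip force at its end, in the units of the state.
- bot.get_obs(): the state, without advancing time (a new reading comes with each control period).
- bot.read_camera(name): name is "scene" or "top"; returns a dict with "img" (420x560x3 uint8, red, green, blue), "depth" (420x560 float32, m along the optical axis (not along the pixel's ray), 0 where there is no reading), "fx", "fy", "cx", "cy" (pixels), "camera_from_world" (4x4, takes a point from world to camera coordinates). Camera axes: x right, y up, looking along -z (the intrinsics and any distortion apply to the point x, -y, -z); pixel columns grow to the right and rows downward; lengths in m; the calibration is good to about 2 mm. A picture is of the moment at which its call begins.
- bot.hand_in(): hands the job in; it is judged then, once.
Trained networks look in a picture, given as the dict that the camera call returned (one of the last four; its "shot" number tells which), for a name from the list of things; names that differ only in an ending like _2 or _b are one class to them, and where a whole thing is asked for, a point or a joint stands for the part that bears it (a point fixed in the world has none). Each returns a list of dicts, best first, with "confidence" (0 to 1); they miss things now and then, are a little off and sometimes report something else, mostly with a low value. They report only what shows in the picture. A call takes as long as a camera call. They do not tell look-alikes from the thing itself.
- bot.masks_of(picture, query): "mask" (420x560 bool, what is visible of it).
- bot.landmark_of(picture, query): "xyz" ([x, y, z] in m, in world coordinates, good to about 4 mm: a listed point, or the origin of a listed thing).
The state is a dict: "t": time; "q": joint angles; "joint_vel": joint speeds; "joint_torque": joint torques, N m; "eef_pos": TCP position; "tool_rot": TCP orientation; "contact_force": force on the tool from outside, world axes, zero at the start; "torque": the same for the moment, N m; "gripper_width": opening from 0.0 (shut) to 1.0 (fully open); "grasp_force": force on a finger pad.
Only numpy, scipy, OpenCV 4.12 (cv2) and the standard library are available. Lean on these libraries where they do the work, as an engineer would, in place of code of your own. Each camera call takes 0.05 s, during which the arm holds its last target. There are 200 camera calls.

## Task

Lock up the small wooden tool box: first take the hammer that lies across its open top and lay it down, without dropping it, wholly inside the green tray, then swing the lid fully shut, and last push the red-headed pin from its wooden block down through both steel eyes at the front of the box until its head sits on the upper eye. Do not disturb the water bottle, the cone mandrel or the tin.

Things in the scene. Friction and masses are not known exactly. Their poses are not given: they have to be found in the camera images.
- box: Pale wooden tool box fixed to the bench, 150 (x) by 160 (y) by 75 mm high, walls 7 mm, origin at the centre of its underside, z up. Its front looks to its own -x. On the front a steel keeper plate with a hole stands out 44 mm; the lid is hinged along the top edge of the far (+x) wall, hinge line at x = +75, z = 75 mm, along y. Contents stay below 30 mm.
- lid (a joint): Angle of the box lid: 0 = shut, about 1.6 to 1.8 = standing open, 1.95 = stop. A stiff hinge holds it where it is left (about 3 N at the free edge to move it). The lid is a board 150 (from the hinge) by 160 by 10 mm; shut, its underside is at 75 mm and its top at 85 mm above the bench.
- box_eye (a point): Centre of the upper face of the lower eye: a 13 to 14 mm hole through the 6 mm steel keeper plate (44 by 40 mm) on the box front, 97 mm in front of the box centre, 46 mm above the bench. Axes as the box.
- lid_eye (a point): Centre of the outer (upper when shut) face of the upper eye: a 13 to 14 mm hole through the 6 mm steel tongue (44 by 40 mm) that sticks out of the lid's free edge, 172 mm from the hinge line (the tongue ends 194 mm from it, so it tops out near 270 mm above the bench when the lid stands open). With the lid shut it lies straight above the lower eye, upper face 81 mm above the bench.
- hammer: Small hammer, 200 mm long, 0.18 kg, lying flat across the box's side walls. Origin on its flat underside at the middle of its length; its x runs along the handle towards the head, z up. Dark wooden handle 22 mm wide and 16 mm high from x = -100 to +78; steel head 22 mm high from x = +78 to +100, reaching 29 mm to -y and 35 mm to +y.
- hammer_grip (a point): Point on the handle near the centre of mass, 40 mm from the middle towards the head, 8 mm above the underside: a good place to grip across the handle (22 mm wide).
- hammer_head (a point): Centre of the hammer head, x = +89 mm on the hammer, 11 mm above its underside.
- hammer_butt (a point): Free end of the handle, x = -95 mm on the hammer, 8 mm above its underside.
- tray: Green open tray fixed to the bench, 250 (x) by 150 (y) by 18 mm high, walls and floor 5 mm. Origin at the centre of its underside. It stands on one side of the box or the other.
- block: Dark wooden block fixed to the bench, 70 by 70 by 70 mm, with a 13 mm vertical hole in the middle in which the pin stands. Origin at the centre of its underside. It stands on the other side of the box from the tray.
- pin: Locking pin standing upright, 110 mm long: origin at the lower end, z along the pin to its head. Steel shaft 10 mm in diameter, 65 mm long with a tapered point; red cylindrical head 26 mm in diameter from z = 65 to 110 mm. In its block the point is 5 mm above the bench and the head rests on the block's top.
- pin_tip (a point): Lower end of the pin (its point).
- bottle: Bystander: clear water bottle with a black cap, 66 mm in diameter, 190 mm tall, origin under its centre.
- mandrel: Bystander: dark steel cone mandrel on a round foot, foot 90 mm in diameter, 130 mm tall, origin under its centre.
- tin: Bystander: low tin with a blue band, 68 mm in diameter, 50 mm tall, origin under its centre.
Mind the look-alikes: they are no part of the job. Of the things shaped like the pin, the red one is meant. Of the things that look like the hammer, the smaller one is meant.

How it is judged:
On the way, in this order (a step that is already met when the one before it is completed fails the run):
1. the hammer lies wholly inside the tray, let go and still (x of hammer_head in the frame of tray between -0.12 and 0.12 m and y of hammer_head in the frame of tray between -0.07 and 0.07 m and z of each of hammer_head, hammer_butt in the frame of tray below 0.024 m and x of hammer_butt in the frame of tray between -0.12 and 0.12 m and y of hammer_butt in the frame of tray between -0.07 and 0.07 m and contact force between the fingers and hammer below 0.1 N and linear speed of hammer below 0.03 m/s), for 0.2 s.
2. the lid is shut (value of joint lid below 0.03 rad), for 0.2 s.
At the end, for the whole second after the job is handed in: Hammer flat inside the tray (head centre and handle end within its edges, under 24 mm high), lid shut within 0.03 rad, pin through both eyes: tip within 5 mm of the lower eye's axis and 25 mm or more below its upper face (fully home is 30 mm), tilt under 0.12 rad, hammer and pin at rest (x of hammer_head in the frame of tray between -0.12 and 0.12 m and y of hammer_head in the frame of tray between -0.07 and 0.07 m and z of each of hammer_head, hammer_butt in the frame of tray below 0.024 m and x of hammer_butt in the frame of tray between -0.12 and 0.12 m and y of hammer_butt in the frame of tray between -0.07 and 0.07 m and linear speed of each of hammer, pin below 0.02 m/s and value of joint lid below 0.03 rad and horizontal distance between pin_tip and box_eye below 0.005 m and z of pin_tip in the frame of box_eye below -0.025 m and angle between pin's own z axis and vertical below 0.12 rad); the robot touches nothing.
It fails at once if the water bottle is knocked over or pushed more than 20 mm (distance of bottle from where it was at the start of the episode above 0.02 m or angle between bottle's own z axis and vertical above 0.3 rad).
It fails at once if the cone mandrel is knocked over or pushed more than 20 mm (distance of mandrel from where it was at the start of the episode above 0.02 m or angle between mandrel's own z axis and vertical above 0.3 rad).
It fails at once if the tin is knocked over or pushed more than 20 mm (distance of tin from where it was at the start of the episode above 0.02 m or angle between tin's own z axis and vertical above 0.3 rad).
It fails at once if the hammer is dropped or thrown instead of laid down (out of the fingers, more than 60 mm above the bench, away from the box) (horizontal distance between hammer and box above 0.12 m and height (world z) of each of hammer_grip, hammer_butt above 0.06 m and contact force between the fingers and hammer below 0.05 N).
It also fails if it takes over 70 s, if anything falls off the work surface, if the arm or the gripper's body presses on something with over 40 N, if the wrist force passes 120 N, or if a joint passes its speed limit or range.

## Working session

There is one attempt and no reset: what is moved stays moved. The work goes in short steps, Python scripts to look and compute and a tool call to move; the robot and the scene stay as the last step left them, time stands still between calls to the robot, and variables do not carry over. Pictures are saved under pics/ and viewed, at most 10 in all, crops included, and the job is handed in when it is done.

Besides the shell and the picture viewer there is one more tool, called after "Request:" as name(argument=value, ...) on one line, values as JSON. send_rows: Moves the arm, as the interface text tells. Its arguments: {"type":"object","properties":{"deltas":{"type":"string"},"claw":{"type":"number"},"force":{"type":"number"}},"required":["deltas"]}

```bash
mkdir -p pics; cat > h.py <<'E'
import numpy as np, cv2
from station import bot
def px2w(c,u,v,d=None):
    d=c["depth"][v,u] if d is None else d
    u=np.asarray(u,float);v=np.asarray(v,float)
    p=np.stack([(u-c["cx"])/c["fx"]*d,-(v-c["cy"])/c["fy"]*d,-d,np.ones_like(d)],0)
    return (np.linalg.inv(c["camera_from_world"])@p.reshape(4,-1))[:3].T
def proj(c,p):
    q=c["camera_from_world"]@np.r_[p,1]
    return (c["cx"]+c["fx"]*q[0]/-q[2], c["cy"]-c["fy"]*q[1]/-q[2])
def save(c,name,crop=None,s=1):
    im=c["img"][...,::-1]
    if crop: im=im[crop[1]:crop[3],crop[0]:crop[2]]
    cv2.imwrite("pics/"+name,cv2.resize(im,None,fx=s,fy=s,interpolation=cv2.INTER_CUBIC))
E
python3 - <<'E'
from h import *
o=bot.get_obs();print(o["eef_pos"],o["tool_rot"],o["t"])
for n in ["scene","top"]:
    c=bot.read_camera(n);save(c,n+"1.png")
    print(n,c.keys())
    for q in ["box","box_eye","lid_eye","hammer","hammer_grip","hammer_head","hammer_butt","tray","block","pin","pin_tip","bottle","mandrel","tin"]:
        for r in bot.landmark_of(c,q)[:3]:
            x=np.array(r["xyz"]);print(q,round(r["confidence"],2),x.round(3),np.round(proj(c,x)))
E
```

```text
[ 0.29926776 -0.60438181  0.23832698] [-8.72244696e-04  9.73686107e-01  2.27891490e-01 -2.71515523e-04] 0.0
scene dict_keys(['img', 'depth', 'fx', 'fy', 'cx', 'cy', 'camera_from_world', 'shot'])
box 0.73 [ 0.573 -0.006 -0.004] [266. 244.]
box 0.18 [0.557 0.034 0.082] [280. 226.]
box_eye 0.84 [ 0.475 -0.018  0.048] [301. 210.]
hammer 0.83 [ 0.564 -0.004  0.075] [269. 218.]
hammer 0.6 [ 0.283  0.191 -0.002] [421. 254.]
hammer 0.21 [0.558 0.034 0.082] [280. 226.]
hammer_grip 0.94 [0.555 0.033 0.084] [281. 225.]
hammer_grip 0.71 [0.308 0.239 0.008] [427. 269.]
hammer_head 0.89 [0.352 0.3   0.018] [431. 294.]
hammer_head 0.39 [ 0.566 -0.008  0.074] [268. 218.]
hammer_butt 0.71 [0.209 0.077 0.014] [415. 207.]
hammer_butt 0.67 [ 0.578 -0.094  0.086] [245. 193.]
hammer_butt 0.17 [0.688 0.013 0.243] [213. 182.]
tray 0.6 [ 0.492 -0.291 -0.002] [243. 164.]
block 0.57 [0.513 0.286 0.   ] [361. 326.]
pin 0.67 [0.471 0.364 0.001] [403. 348.]
pin 0.64 [0.598 0.267 0.002] [320. 337.]
pin_tip 0.82 [ 0.463  0.365 -0.001] [407. 347.]
pin_tip 0.76 [ 0.601  0.27  -0.003] [319. 340.]
pin_tip 0.36 [ 0.477 
[... 982 characters left out ...]
93  0.081] [319. 188.]
hammer_butt 0.4 [ 0.516  0.285 -0.004] [177. 217.]
tray 0.93 [ 0.499 -0.288  0.004] [389. 225.]
tray 0.68 [ 0.575 -0.004 -0.005] [283. 197.]
block 0.86 [ 0.51   0.288 -0.001] [175. 219.]
pin 0.59 [ 0.465  0.37  -0.   ] [144. 235.]
pin 0.57 [ 0.602  0.266 -0.001] [185. 186.]
pin 0.51 [0.515 0.287 0.006] [175. 217.]
pin_tip 0.55 [0.601 0.267 0.004] [184. 186.]
pin_tip 0.55 [0.468 0.373 0.001] [143. 234.]
bottle 0.92 [ 0.708 -0.29   0.001] [386. 150.]
mandrel 0.97 [0.732 0.274 0.003] [184. 139.]
mandrel 0.54 [ 0.789 -0.024  0.001] [291. 122.]
tin 0.83 [ 0.79  -0.021  0.   ] [290. 121.]
tin 0.73 [ 0.499 -0.289  0.001] [389. 225.]
tin 0.15 [ 0.477 -0.018  0.048] [289. 230.]
```

View pics/scene1.png

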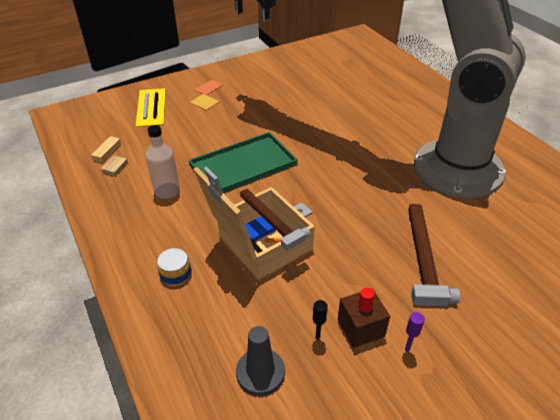

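View pics/top1.png

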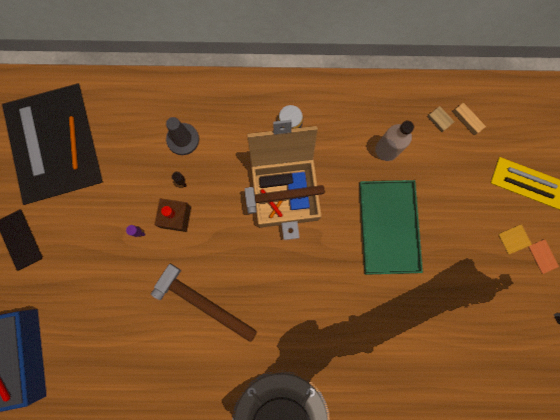

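Top view: two hammers, the one across the box (285,196) is the smaller (the one on the bench at (208,305) is larger, so it's the look-alike). Pins: red in the block (168,212), black (179,180), purple (133,231); the red one is meant. The tray is on the right (390,225), and the lid stands open at (283,140). I'll confirm in a crop and refine by masks.

```bash
python3 - <<'E'
from h import *
c=bot.read_camera("top");save(c,"crop1.png",(120,100,440,290),2.5)
def rect(q,k,zlo,zhi,c=c):
    m=bot.masks_of(c,q)[k]["mask"]
    v,u=np.nonzero(m);P=px2w(c,u,v);s=(P[:,2]>zlo)&(P[:,2]<zhi);P=P[s]
    (a,b),(w,h),t=cv2.minAreaRect((P[:,:2]*1000).astype(np.float32))
    print(q,k,s.sum(),"ctr",round(a),round(b),"size",round(w),round(h),"ang",round(t,1),"z",np.percentile(P[:,2],[5,50,95]).round(3))
for k in range(2):
    try: rect("hammer",k,0.0,.15)
    except Exception as e: print(e)
rect("tray",0,-.01,.04); rect("block",0,.055,.08); rect("box",0,.065,.08)
for k in range(3):
    try: rect("pin",k,.0,.15)
    except Exception as e: print(e)
rect("lid",0,-.1,.3)
E
```

```text
hammer 0 846 ctr 561 -7 size 64 199 ang 8.5 z [0.087 0.092 0.099]
hammer 1 1729 ctr 281 194 size 291 90 ang 59.4 z [0.018 0.024 0.034]
tray 0 5324 ctr 496 -294 size 258 158 ang 2.2 z [0.002 0.006 0.019]
block 0 658 ctr 515 284 size 71 71 ang 81.8 z [0.066 0.071 0.074]
box 0 660 ctr 575 -9 size 153 159 ang 7.2 z [0.068 0.076 0.079]
pin 0 125 ctr 514 283 size 25 25 ang 52.1 z [0.084 0.115 0.119]
pin 1 874 ctr 698 -8 size 167 131 ang 85.2 z [0.08  0.115 0.146]
pin 2 136 ctr 602 264 size 25 23 ang 46.7 z [0.027 0.109 0.114]
lid 0 2341 ctr 706 8 size 116 160 ang 7.5 z [0.089 0.172 0.249]
```

View pics/crop1.png

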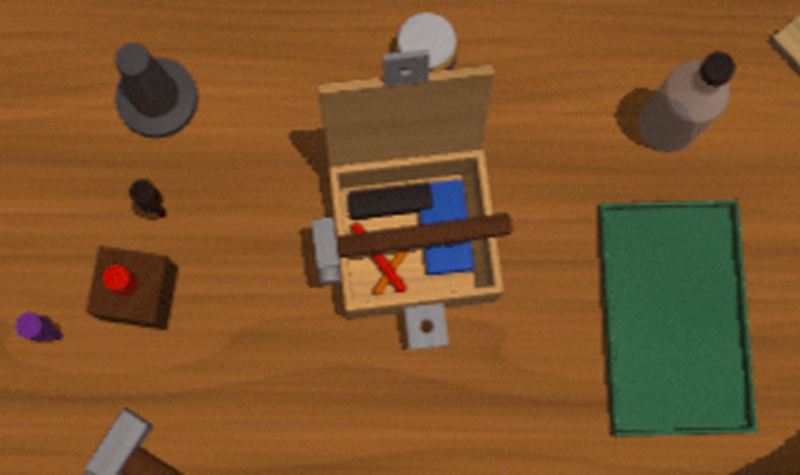

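The crop confirms it: the small hammer is across the box, with its head at (327,250), and the red pin is on the block at (117,278).

```bash
cat >> h.py <<'E'
from scipy.spatial.transform import Rotation as R
def pose():
    o=bot.get_obs();w,x,y,z=o["tool_rot"];M=R.from_quat([x,y,z,w]).as_matrix()
    return np.r_[o["eef_pos"],np.degrees(np.arctan2(M[1,0],M[0,0]))],o,M
def plan(*wps):
    p,o,M=pose();print("t",round(o["t"],2),"at",p.round(4),"F",np.round(o["contact_force"],1),"w",round(o["gripper_width"],3),"g",np.round(o["grasp_force"],1),"tilt",np.degrees(np.arccos(-M[2,2])).round(2))
    for w in wps:
        w=np.array(w,float);a=np.radians(p[3]);d=w[:3]-p[:3]
        s=-((w[3]-p[3]+180)%360-180)
        print(w,"->",np.round([d[0]*np.cos(a)+d[1]*np.sin(a),d[0]*np.sin(a)-d[1]*np.cos(a),-d[2]],4),"spin",round(s,1)); p=w
E
python3 -c "
from h import *
plan((.385,-.39,.238,50),(.47,-.18,.238,74),(.557,.033,.2,98.7),(.557,.033,.1,98.7))"
```

```text
t 2.0 at [ 0.2995 -0.6049  0.2393 26.3405] F [-0.2 -0.3 -0.5] w 1.002 g 0.0 tilt 0.0
[ 0.385 -0.39   0.238 50.   ] -> [ 0.1719 -0.1547  0.0013] spin -23.7
[ 0.47  -0.18   0.238 74.   ] -> [ 0.2155 -0.0699 -0.    ] spin -24.0
[5.57e-01 3.30e-02 2.00e-01 9.87e+01] -> [0.2287 0.0249 0.038 ] spin -24.7
[5.57e-01 3.30e-02 1.00e-01 9.87e+01] -> [0.  0.  0.1] spin -0.0
```

Request:
send_rows(deltas="0.034 -0.031 0 -4.7;0.069 -0.062 0 -9.5;0.103 -0.093 0 -14.2;0.138 -0.124 0 -19;0.172 -0.155 0 -23.7", claw=0.8, force=60)

```text
t: 2.5
eef_pos: [0.3855, -0.3879, 0.2396]
tool_rot: [0.0, 0.905, 0.425, 0.0]
contact_force: [0.6, -0.5, 1.2]
gripper_width: 0.8
grasp_force: 0.0
```

Request:
send_rows(deltas="0.043 -0.014 0 -4.8;0.086 -0.028 0 -9.6;0.129 -0.042 0 -14.4;0.172 -0.056 0 -19.2;0.2155 -0.07 0 -24")

```text
t: 3.0
eef_pos: [0.4701, -0.178, 0.2397]
tool_rot: [0.0, 0.797, 0.603, 0.0]
contact_force: [0.3, 0.2, -0.1]
gripper_width: 0.797
grasp_force: 0.0
```

Request:
send_rows(deltas="0.046 0.005 0.008 -4.9;0.092 0.01 0.016 -9.9;0.137 0.015 0.024 -14.8;0.183 0.02 0.03 -19.8;0.2287 0.025 0.038 -24.7")

```text
t: 3.5
eef_pos: [0.5573, 0.0351, 0.2015]
tool_rot: [0.0, 0.65, 0.76, 0.0]
contact_force: [-0.6, -0.5, 1.0]
gripper_width: 0.795
grasp_force: 0.0
```

```bash
python3 -c "
from h import *
plan((.557,.033,.072,98.7))
c=bot.read_camera('top');save(c,'t2.png',(200,120,360,240),4)
for q in ['hammer_grip','hammer_butt','hammer_head']:
  print(q,[(np.round(r['xyz'],3),round(r['confidence'],2)) for r in bot.landmark_of(c,q)[:3]])"
```

```text
t 3.5 at [5.573e-01 3.510e-02 2.015e-01 9.892e+01] F [-0.6 -0.5  1. ] w 0.795 g 0.0 tilt 0.07
[5.57e-01 3.30e-02 7.20e-02 9.87e+01] -> [-0.002  -0.0007  0.1295] spin 0.2
hammer_grip [(array([0.314, 0.242, 0.014]), 0.88), (array([0.559, 0.034, 0.087]), 0.57), (array([ 0.511,  0.288, -0.003]), 0.38)]
hammer_butt [(array([0.21 , 0.076, 0.012]), 0.63)]
hammer_head [(array([0.554, 0.083, 0.086]), 0.74), (array([0.347, 0.3  , 0.016]), 0.68)]
```

Request:
send_rows(deltas="-0.001 0 0.03 0;-0.002 0 0.06 0;-0.002 0 0.09 0;-0.002 0 0.115 0;-0.002 0 0.1295 0")

```text
t: 4.2
eef_pos: [0.5557, 0.0291, 0.0701]
tool_rot: [-0.0, 0.652, 0.758, -0.001]
contact_force: [-0.5, -0.1, 0.1]
gripper_width: 0.803
grasp_force: 0.0
```

Request:
send_rows(deltas="0 0 0 0;0 0 0 0;0 0 0 0;0 0 0 0;0 0 0 0", claw=0)

```text
t: 4.7
eef_pos: [0.5581, 0.0314, 0.0735]
tool_rot: [0.001, 0.651, 0.759, 0.001]
contact_force: [-1.1, -1.5, 6.1]
gripper_width: 0.244
grasp_force: 59.0
```

Request:
send_rows(deltas="0 0 0 0;0 0 0 0;0 0 0 0;0 0 -0.01 0;0 0 -0.02 0")

```text
t: 5.2
eef_pos: [0.5566, 0.0315, 0.0925]
tool_rot: [-0.0, 0.651, 0.759, -0.0]
contact_force: [-0.0, 0.3, -1.8]
gripper_width: 0.248
grasp_force: 59.0
```

```bash
python3 -c "
from h import *
plan((.557,.033,.2,98.7),(.52,-.1,.2,70),(.50,-.25,.2,34),(.532,-.287,.15,2.4),(.532,-.287,.045,2.4))"
```

```text
t 5.2 at [5.56600e-01 3.15000e-02 9.25000e-02 9.87481e+01] F [-0.   0.3 -1.8] w 0.248 g 59.0 tilt 0.03
[5.57e-01 3.30e-02 2.00e-01 9.87e+01] -> [ 0.0014  0.0007 -0.1075] spin 0.0
[ 0.52 -0.1   0.2  70.  ] -> [-0.1259 -0.0567 -0.    ] spin 28.7
[ 0.5  -0.25  0.2  34.  ] -> [-0.1478  0.0325 -0.    ] spin 36.0
[ 0.532 -0.287  0.15   2.4  ] -> [0.0058 0.0486 0.05  ] spin 31.6
[ 0.532 -0.287  0.045  2.4  ] -> [0.    0.    0.105] spin -0.0
```

Request:
send_rows(deltas="0.001 0 -0.025 0;0.001 0 -0.055 0;0.001 0 -0.085 0;0.001 0 -0.1 0;0.001 0 -0.1075 0")

```text
t: 5.7
eef_pos: [0.5573, 0.0326, 0.2011]
tool_rot: [0.001, 0.651, 0.759, 0.001]
contact_force: [-0.1, -0.6, -2.8]
gripper_width: 0.246
grasp_force: 59.2
```

Request:
send_rows(deltas="-0.02 -0.01 0 5.7;-0.045 -0.021 0 11.5;-0.072 -0.033 0 17;-0.1 -0.046 0 23;-0.1259 -0.0567 0 28.7")

```text
t: 6.2
eef_pos: [0.5182, -0.1019, 0.1981]
tool_rot: [-0.001, 0.82, 0.572, -0.001]
contact_force: [0.3, 0.0, -2.1]
gripper_width: 0.247
grasp_force: 59.1
```

Request:
send_rows(deltas="-0.03 0.0065 0 7.2;-0.06 0.013 0 14.4;-0.09 0.02 0 21.6;-0.12 0.026 0 28.8;-0.1478 0.0325 0 36")

```text
t: 6.7
eef_pos: [0.4985, -0.2518, 0.1981]
tool_rot: [-0.001, 0.957, 0.29, -0.001]
contact_force: [0.9, -0.6, -1.9]
gripper_width: 0.25
grasp_force: 59.1
```

Request:
send_rows(deltas="0.001 0.01 0.005 6.3;0.002 0.02 0.015 12.6;0.003 0.03 0.03 19;0.005 0.04 0.04 25.3;0.006 0.049 0.05 31.6")

```text
t: 7.2
eef_pos: [0.5317, -0.2877, 0.1474]
tool_rot: [-0.001, 1.0, 0.019, -0.001]
contact_force: [-0.1, 0.1, -1.5]
gripper_width: 0.245
grasp_force: 59.1
```

```bash
python3 -c "
from h import *
plan((.537,-.289,.03,2.4),(.537,-.289,.015,2.4))
c=bot.read_camera('top');save(c,'t3.png',(300,130,460,250),4)"
```

```text
t 7.2 at [ 0.5317 -0.2877  0.1474  2.191 ] F [-0.1  0.1 -1.5] w 0.245 g 59.1 tilt 0.16
[ 0.537 -0.289  0.03   2.4  ] -> [0.0053 0.0015 0.1174] spin -0.2
[ 0.537 -0.289  0.015  2.4  ] -> [0.    0.    0.015] spin -0.0
```

View pics/t3.png

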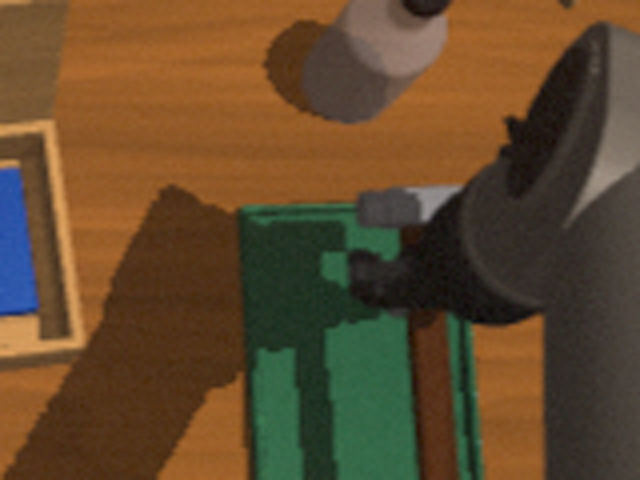

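The hammer is held level over the tray, head at (410,205); its sideways offset in the picture is parallax from its height.

Request:
send_rows(deltas="0.002 0 0.03 0;0.005 0.001 0.06 0;0.005 0.0015 0.09 0;0.005 0.0015 0.107 0;0.005 0.0015 0.117 0")

```text
t: 7.75
eef_pos: [0.5356, -0.2881, 0.0299]
tool_rot: [-0.001, 1.0, 0.022, -0.002]
contact_force: [-0.5, -0.1, -1.7]
gripper_width: 0.247
grasp_force: 59.1
```

Request:
send_rows(deltas="0 0 0.003 0;0 0 0.006 0;0 0 0.01 0;0 0 0.013 0;0 0 0.014 0")

```text
t: 8.25
eef_pos: [0.5375, -0.2891, 0.0185]
tool_rot: [0.0, 1.0, 0.021, 0.0]
contact_force: [0.2, 1.0, -2.6]
gripper_width: 0.243
grasp_force: 59.1
```

Request:
send_rows(deltas="0 0 0 0;0 0 0 0")

```text
t: 8.45
eef_pos: [0.5375, -0.2892, 0.0185]
tool_rot: [0.0, 1.0, 0.021, 0.0]
contact_force: [-0.3, 0.2, -1.9]
gripper_width: 0.248
grasp_force: 59.1
```

Request:
send_rows(deltas="0 0 0.001 0;0 0 0.002 0;0 0 0.003 0;0 0 0.004 0;0 0 0.004 0")

```text
t: 8.95
eef_pos: [0.5373, -0.2891, 0.0141]
tool_rot: [-0.0, 1.0, 0.021, -0.0]
contact_force: [-0.2, -0.5, -2.9]
gripper_width: 0.245
grasp_force: 59.1
```

Request:
send_rows(deltas="0 0 0 0;0 0 0 0;0 0 0 0;0 0 0 0;0 0 0 0", claw=0.75)

```text
t: 9.45
eef_pos: [0.5375, -0.2891, 0.0144]
tool_rot: [0.0, 1.0, 0.021, 0.0]
contact_force: [0.8, 0.3, -0.5]
gripper_width: 0.746
grasp_force: 0.0
```

Request:
send_rows(deltas="0 0 0 0;0 0 -0.015 0;0 0 -0.05 0;0 0 -0.09 0;0 0 -0.13 0")

```text
t: 9.95
eef_pos: [0.5372, -0.2891, 0.1467]
tool_rot: [0.0, 1.0, 0.021, 0.0]
contact_force: [0.3, -0.8, 0.1]
gripper_width: 0.75
grasp_force: 0.0
```

```bash
python3 -c "
from h import *
plan()
for n in ['scene','top']:
  c=bot.read_camera(n)
  for q in ['hammer','hammer_butt','hammer_head','lid_eye']:
    print(n,q,[(np.round(r['xyz'],3),round(r['confidence'],2)) for r in bot.landmark_of(c,q)[:3]])
c=bot.read_camera('scene');save(c,'s4.png',(130,100,370,280),3.3)"
```

```text
t 9.95 at [ 0.5372 -0.2891  0.1467  2.4424] F [ 0.3 -0.8  0.1] w 0.75 g 0.0 tilt 0.01
scene hammer [(array([ 0.503, -0.29 ,  0.005]), 0.95), (array([ 0.286,  0.192, -0.003]), 0.84)]
scene hammer_butt [(array([ 0.404, -0.294,  0.013]), 0.66), (array([0.206, 0.078, 0.012]), 0.59)]
scene hammer_head [(array([ 0.587, -0.288,  0.013]), 0.96), (array([0.349, 0.304, 0.019]), 0.62)]
scene lid_eye [(array([0.687, 0.013, 0.244]), 0.88)]
top hammer [(array([ 0.497, -0.294,  0.005]), 0.65), (array([ 0.284,  0.193, -0.004]), 0.65)]
top hammer_butt [(array([ 0.409, -0.288,  0.013]), 0.7), (array([0.208, 0.076, 0.013]), 0.55), (array([0.688, 0.007, 0.24 ]), 0.31)]
top hammer_head [(array([0.344, 0.298, 0.017]), 0.73), (array([ 0.593, -0.286,  0.015]), 0.63), (array([ 0.409, -0.293,  0.011]), 0.62)]
top lid_eye [(array([0.686, 0.004, 0.244]), 0.59)]
```

View pics/s4.png

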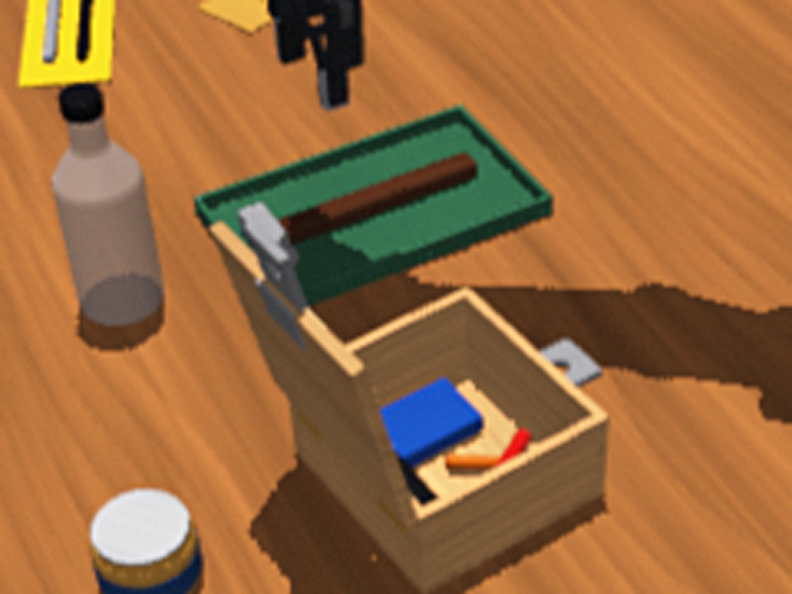

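The hammer (about (370,200) in the crop) lies flat inside the tray. Next is the lid: with closed fingers I'll go behind it, on the tray side, and sweep it over.

```bash
python3 -c "
from h import *
H=np.array([.6495,.0008]);a=np.radians(6.7);ex=np.array([np.cos(a),np.sin(a)]);ey=np.array([-ex[1],ex[0]])
W=lambda xb,yb,z:(*(H+xb*ex+yb*ey),z,6.7)
plan((.58,-.2,.3,6.7),W(.08,-.064,.30),W(.08,-.064,.213),W(.046,-.064,.210))
r0=(.0324+.011,.201+.008)
for t in range(100,-5,-7):
  th=np.radians(max(t,0)); x=-.13*np.cos(th)+.01*np.sin(th)+.011; z=.13*np.sin(th)+.01*np.cos(th)+.083
  print(t,np.round([x-.046,-(z-.210)],3))
"
```

```text
t 10.5 at [ 0.5368 -0.2889  0.1433  2.4449] F [-0.2 -0.8  0.7] w 0.746 g 0.0 tilt 0.11
[ 0.58 -0.2   0.3   6.7 ] -> [ 0.0469 -0.0869 -0.1567] spin -4.3
[ 0.73642058 -0.05342926  0.3         6.7       ] -> [ 0.1725 -0.1273 -0.    ] spin -0.0
[ 0.73642058 -0.05342926  0.213       6.7       ] -> [0.    0.    0.087] spin -0.0
[ 0.70265278 -0.05739607  0.21        6.7       ] -> [-0.034  0.     0.003] spin -0.0
100 [-0.003  0.001]
93 [-0.018 -0.002]
86 [-0.034 -0.003]
79 [-0.05  -0.003]
72 [-0.066  0.   ]
65 [-0.081  0.005]
58 [-0.095  0.011]
51 [-0.109  0.02 ]
44 [-0.122  0.03 ]
37 [-0.133  0.041]
30 [-0.143  0.053]
23 [-0.151  0.067]
16 [-0.157  0.082]
9 [-0.162  0.097]
2 [-0.165  0.112]
```

Request:
send_rows(deltas="0 0 -0.04 0;0 0 -0.08 0;0.01 -0.02 -0.12 -1;0.03 -0.05 -0.15 -3;0.047 -0.087 -0.157 -4.3", claw=0)

```text
t: 11.0
eef_pos: [0.5826, -0.2012, 0.3054]
tool_rot: [0.001, 0.998, 0.058, 0.003]
contact_force: [0.7, -0.4, 0.4]
gripper_width: -0.001
grasp_force: 0.0
```

Request:
send_rows(deltas="0.045 -0.01 0 0;0.09 -0.03 0 0;0.13 -0.06 0 0;0.16 -0.095 0 0;0.1725 -0.127 0 0")

```text
t: 11.5
eef_pos: [0.7387, -0.0509, 0.2993]
tool_rot: [-0.001, 0.998, 0.06, -0.001]
contact_force: [0.2, -0.5, -0.4]
gripper_width: -0.0
grasp_force: 0.0
```

Request:
send_rows(deltas="0 0 0.03 0;0 0 0.06 0;0 0 0.08 0;0 0 0.087 0;0 0 0.087 0")

```text
t: 12.0
eef_pos: [0.7364, -0.0539, 0.2128]
tool_rot: [-0.0, 0.998, 0.059, -0.001]
contact_force: [0.0, -0.9, 0.8]
gripper_width: 0.001
grasp_force: 0.0
```

```bash
python3 -c "
from h import *
plan((.7364,-.0534,.213,6.7),(.7027,-.0574,.210,6.7))
c=bot.read_camera('scene');save(c,'s5.png',(130,60,370,280),2.7)"
```

```text
t 12.0 at [ 0.7364 -0.0539  0.2128  6.7395] F [ 0.  -0.9  0.8] w 0.001 g 0.0 tilt 0.16
[ 0.7364 -0.0534  0.213   6.7   ] -> [ 0.0001 -0.0005 -0.0002] spin 0.0
[ 0.7027 -0.0574  0.21    6.7   ] -> [-0.0339  0.      0.003 ] spin -0.0
```

View pics/s5.png

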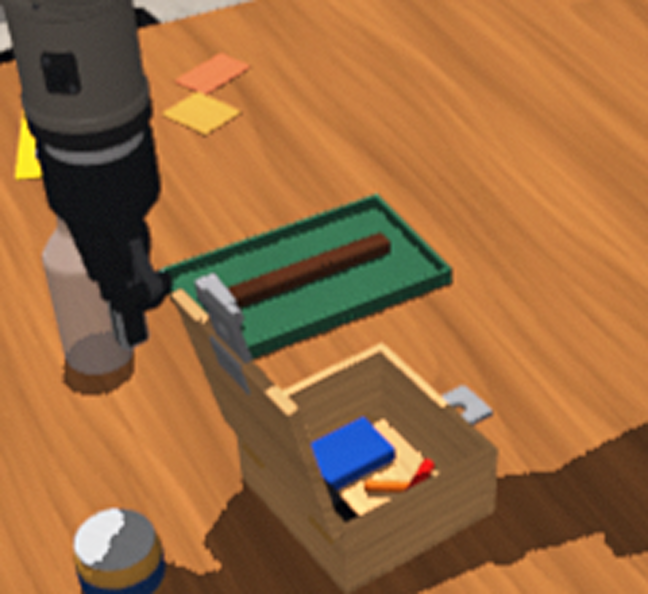

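The closed fingers (130,320) stand behind the lid's tray-side corner, clear of the tongue.

Request:
send_rows(deltas="-0.012 0 0.001 0;-0.024 0 0.003 0;-0.034 0 0.003 0")

```text
t: 12.35
eef_pos: [0.7038, -0.0579, 0.2131]
tool_rot: [0.0, 0.998, 0.059, 0.002]
contact_force: [1.9, 0.0, 2.5]
gripper_width: 0.002
grasp_force: 1.2
```

Request:
send_rows(deltas="-0.003 0 0.001 0;-0.018 0 -0.002 0;-0.034 0 -0.003 0;-0.05 0 -0.003 0;-0.066 0 0 0")

```text
t: 12.85
eef_pos: [0.6385, -0.0658, 0.2128]
tool_rot: [0.0, 0.998, 0.059, 0.002]
contact_force: [1.5, 0.3, 1.8]
gripper_width: -0.005
grasp_force: 0.8
```

Request:
send_rows(deltas="-0.015 0 0.005 0;-0.029 0 0.011 0;-0.043 0 0.02 0;-0.056 0 0.03 0;-0.067 0 0.041 0")

```text
t: 13.35
eef_pos: [0.5716, -0.0737, 0.1712]
tool_rot: [0.0, 0.998, 0.059, 0.001]
contact_force: [0.8, -0.3, 0.5]
gripper_width: -0.001
grasp_force: 0.6
```

Request:
send_rows(deltas="-0.01 0 0.012 0;-0.018 0 0.026 0;-0.024 0 0.041 0;-0.029 0 0.056 0;-0.032 0 0.071 0")

```text
t: 13.85
eef_pos: [0.5399, -0.0774, 0.0996]
tool_rot: [0.0, 0.998, 0.059, 0.001]
contact_force: [0.7, 0.2, 0.5]
gripper_width: -0.001
grasp_force: 0.4
```

Request:
send_rows(deltas="0 0 0.003 0;0 0 0.006 0;0 0 0.008 0;0 0 0.008 0")

```text
t: 14.25
eef_pos: [0.5401, -0.0771, 0.093]
tool_rot: [0.0, 0.998, 0.059, 0.0]
contact_force: [-4.7, 0.6, 9.9]
gripper_width: 0.0
grasp_force: 5.0
```

```bash
python3 -c "
from h import *
plan()
c=bot.read_camera('scene');save(c,'s6.png',(130,60,370,280),2.7)"
```

```text
t 14.25 at [ 0.5401 -0.0771  0.093   6.7371] F [-4.7  0.6  9.9] w 0.0 g 5.0 tilt 0.06
```

View pics/s6.png

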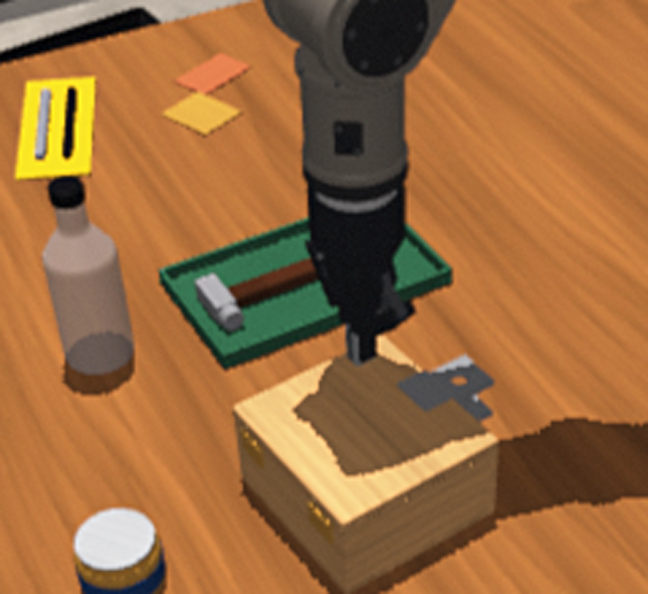

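Lid appears shut under the fingers; the tongue is over the keeper, hole at (460,380). I'll press a little more, then move off and measure.

Request:
send_rows(deltas="0 0 0.003 0;0 0 0.006 0;0 0 0.006 0;0 0 0.006 0;0 0 0 0")

```text
t: 14.8
eef_pos: [0.5408, -0.0771, 0.0949]
tool_rot: [0.0, 0.998, 0.059, 0.002]
contact_force: [-0.3, 0.7, -1.0]
gripper_width: -0.003
grasp_force: 0.0
```

Request:
send_rows(deltas="0 0 -0.03 0;0 0 -0.06 0;0 -0.03 -0.09 0;0 -0.07 -0.11 0;0.01 -0.115 -0.11 0", claw=0.5)

```text
t: 15.3
eef_pos: [0.5377, 0.0384, 0.2056]
tool_rot: [0.0, 0.998, 0.057, 0.004]
contact_force: [1.7, 0.0, -0.6]
gripper_width: 0.496
grasp_force: 0.0
```

Request:
send_rows(deltas="0 -0.048 0 0;0 -0.096 0 0;0 -0.144 0 0;0 -0.192 0 0;0 -0.23 0 0")

```text
t: 15.8
eef_pos: [0.5084, 0.2704, 0.2025]
tool_rot: [-0.001, 0.998, 0.06, 0.001]
contact_force: [0.9, 0.4, 0.4]
gripper_width: 0.504
grasp_force: 0.0
```

```bash
python3 - <<'E'
from h import *
p,_,_=pose()
for n in ['scene','top']:
  c=bot.read_camera(n)
  for q in ['pin','lid_eye','lid']:
    try:
      print(n,q,[(np.round(r['xyz'],4),round(r['confidence'],2)) for r in bot.landmark_of(c,q)[:3]])
    except Exception as e: print(e)
  # red head
  hsv=cv2.cvtColor(c['img'],cv2.COLOR_RGB2HSV);m=((hsv[...,0]<6)|(hsv[...,0]>174))&(hsv[...,1]>180)&(hsv[...,2]>90)
  k,l,s,ce=cv2.connectedComponentsWithStats(m.astype(np.uint8))
  for i in range(1,k):
    if s[i,4]<30: continue
    v,u=np.nonzero(l==i);P=px2w(c,u,v);t=P[P[:,2]>np.percentile(P[:,2],95)-.004]
    print(n,'red',s[i,4],ce[i].round(),'top ctr',((t.max(0)+t.min(0))/2).round(4),t.mean(0).round(4),'ext',np.ptp(t,0).round(3))
  # lid top height
  H=np.array([.575,-.008])
  for d in [(-.05,.05),(-.05,-.05),(.05,0)]:
    w=np.r_[H+d,.085];u,v=np.round(proj(c,w)).astype(int);print(n,'lid z',px2w(c,np.array([u]),np.array([v])).round(4))
plan((.514,.284,.2,6.7),(.514,.284,.088,6.7))
c=bot.read_camera('top');e=proj(c,[.476,-.019,.081]);print(e);e=np.round(e).astype(int)
save(c,'eye.png',(e[0]-20,e[1]-20,e[0]+20,e[1]+20),14)
E
```

```text
scene pin [(array([0.5962, 0.2704, 0.0128]), 0.68), (array([0.4629, 0.3658, 0.0128]), 0.56), (array([ 0.4745, -0.0147,  0.0814]), 0.27)]
scene lid_eye [(array([ 0.4759, -0.0137,  0.0821]), 0.83)]
it knows: block, bottle, box, box_eye, hammer, hammer_butt, hammer_grip, hammer_head, lid_eye, mandrel, pin, pin_tip, tin, tray
scene red 301 [366. 300.] top ctr [0.7172 0.4963 0.4933] [0.5235 0.2958 0.127 ] ext [0.426 0.441 0.763]
scene lid z [[0.5243 0.0401 0.0829]]
scene lid z [[ 0.5247 -0.0595  0.0827]]
scene lid z [[ 0.6242 -0.0102  0.0842]]
top pin [(array([0.5976, 0.2726, 0.0107]), 0.43), (array([ 0.541 , -0.2898,  0.016 ]), 0.2)]
top lid_eye [(array([ 0.4766, -0.0179,  0.0801]), 0.78), (array([0.7323, 0.2759, 0.0034]), 0.39)]
it knows: block, bottle, box, box_eye, hammer, hammer_butt, hammer_grip, hammer_head, lid_eye, mandrel, pin, pin_tip, tin, tray
top red 111 [  3. 392.] top ctr [0.0944 0.638  0.1107] [0.0884 0.6379 0.1099] ext [0.041 0.02  0.005]
top lid z [[0.5251 0.0416 0.0887]]
top lid z [[ 0.524  -0.059   0.0856]]
top lid z [[ 0.6249 -0.0082  0.0834]]
t 16.1 at [0.5095 0.2652 0.2016 6.6351] F [ 0.2 -0.8  0.5] w 0.501 g 0.0 tilt 0.06
[0.514 0.284 0.2   6.7  ] -> [ 0.0066 -0.0182  0.0016] spin -0.1
[0.514 0.284 0.088 6.7  ] -> [0.    0.    0.112] spin -0.0
(np.float64(289.9779310653795), np.float64(229.05141307004328))
```

View pics/eye.png

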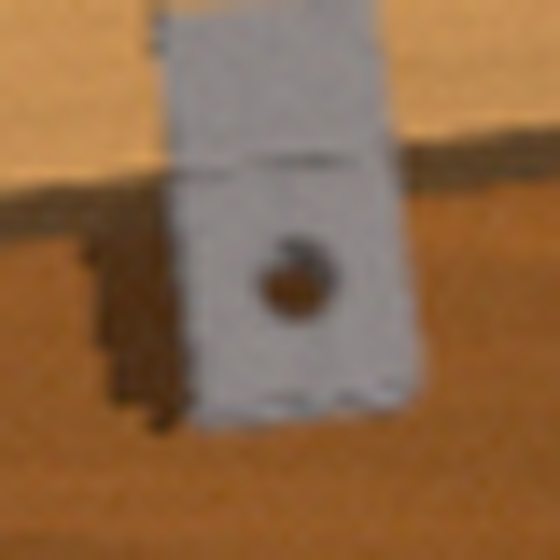

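Hole seen at crop (300,280); tongue flat on the keeper, lid shut. Now the pin.

Request:
send_rows(deltas="0.0065 -0.018 0.01 0;0.0065 -0.018 0.03 0;0.0065 -0.018 0.06 0;0.0065 -0.018 0.07 0;0.0065 -0.018 0.07 0")

```text
t: 16.65
eef_pos: [0.5127, 0.2833, 0.13]
tool_rot: [0.001, 0.998, 0.058, -0.001]
contact_force: [0.1, 0.3, 1.1]
gripper_width: 0.501
grasp_force: 0.0
```

```bash
python3 - <<'E'
from h import *
plan((.514,.284,.088,6.7))
for n in ['scene','top']:
  c=bot.read_camera(n)
  # hole refinement: rectified patch of the tongue plane z=.081, 0.5mm/px, box frame
  a=np.radians(6.7);o=np.array([.4775,-.0195]);g=(np.arange(121)-60)*.0005
  X,Y=np.meshgrid(g,g,indexing='ij')
  W=np.stack([o[0]+X*np.cos(a)-Y*np.sin(a),o[1]+X*np.sin(a)+Y*np.cos(a),np.full_like(X,.081),np.ones_like(X)],-1)@c['camera_from_world'].T
  mu=(c['cx']+c['fx']*W[...,0]/-W[...,2]).astype(np.float32);mv=(c['cy']-c['fy']*W[...,1]/-W[...,2]).astype(np.float32)
  im=cv2.remap(c['img'],mu,mv,cv2.INTER_CUBIC)
  cv2.imwrite(f'pics/rect_{n}.png',im[::-1,::-1,::-1])
  im2=cv2.resize(im[::-1,::-1,::-1],None,fx=3,fy=3); globals()[n]=im2
cv2.imwrite('pics/rect.png',np.hstack([scene,top]))
E
```

```text
t 16.65 at [0.5127 0.2833 0.13   6.637 ] F [0.1 0.3 1.1] w 0.501 g 0.0 tilt 0.2
[0.514 0.284 0.088 6.7  ] -> [ 0.0013 -0.0005  0.042 ] spin -0.1
```

View pics/rect.png

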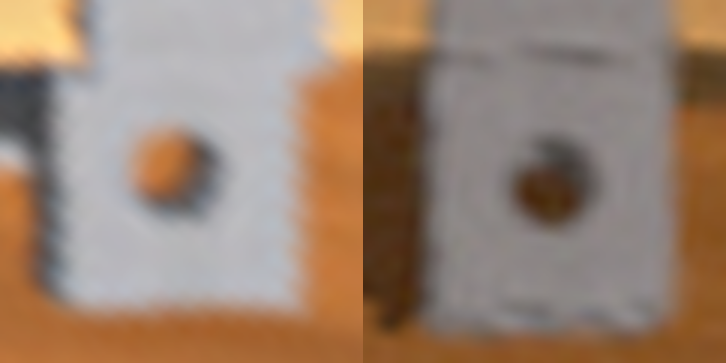

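Scene camera (left) puts the hole at (176,171), top camera (right) at (192,179): average eye ≈ (0.4786, −0.0197). The held pin will show each camera's bias.

Request:
send_rows(deltas="0.001 0 0.015 0;0.001 0 0.03 0;0.001 0 0.038 0;0.001 0 0.042 0;0.001 0 0.042 0")

```text
t: 17.25
eef_pos: [0.5136, 0.2851, 0.0884]
tool_rot: [0.0, 0.998, 0.059, -0.001]
contact_force: [0.8, -0.4, 0.6]
gripper_width: 0.5
grasp_force: 0.0
```

Request:
send_rows(deltas="0 0 0 0;0 0 0 0;0 0 0 0;0 0 0 0;0 0 0 0", claw=0)

```text
t: 17.75
eef_pos: [0.5144, 0.2856, 0.0897]
tool_rot: [-0.0, 0.998, 0.059, 0.0]
contact_force: [0.4, -0.1, 2.1]
gripper_width: 0.286
grasp_force: 58.9
```

Request:
send_rows(deltas="0 0 0 0;0 0 0 0;0 0 -0.01 0;0 0 -0.03 0;0 0 -0.05 0")

```text
t: 18.25
eef_pos: [0.5137, 0.285, 0.1397]
tool_rot: [0.0, 0.998, 0.059, -0.001]
contact_force: [1.1, 0.0, -0.4]
gripper_width: 0.286
grasp_force: 59.4
```

```bash
python3 - <<'E'
from h import *
plan((.512,.28,.18,6.7),(.48,.1,.18,6.7),(.4786,-.0197,.18,6.7),(.4786,-.0197,.14,6.7))
E
```

```text
t 18.25 at [0.5137 0.285  0.1397 6.7472] F [ 1.1  0.  -0.4] w 0.286 g 59.4 tilt 0.09
[0.512 0.28  0.18  6.7  ] -> [-0.0022  0.0048 -0.0403] spin 0.0
[0.48 0.1  0.18 6.7 ] -> [-0.0528  0.175  -0.    ] spin -0.0
[ 0.4786 -0.0197  0.18    6.7   ] -> [-0.0154  0.1187 -0.    ] spin -0.0
[ 0.4786 -0.0197  0.14    6.7   ] -> [0.   0.   0.04] spin -0.0
```

Request:
send_rows(deltas="0 0 -0.025 0;-0.002 0.005 -0.05 0;-0.012 0.045 -0.05 0;-0.022 0.085 -0.05 0;-0.033 0.125 -0.05 0")

```text
t: 18.75
eef_pos: [0.4955, 0.156, 0.1897]
tool_rot: [0.0, 0.998, 0.059, 0.0]
contact_force: [-0.2, -0.0, -1.2]
gripper_width: 0.283
grasp_force: 59.4
```

Request:
send_rows(deltas="-0.01 0.04 0 0;-0.02 0.08 0 0;-0.028 0.12 0 0;-0.034 0.155 0 0;-0.037 0.1735 0 0")

```text
t: 19.25
eef_pos: [0.4787, -0.023, 0.1895]
tool_rot: [0.001, 0.998, 0.057, -0.0]
contact_force: [0.5, -0.8, -1.3]
gripper_width: 0.281
grasp_force: 59.4
```

Request:
send_rows(deltas="0 0 0 0;0 0 0 0;0 0 0 0")

```text
t: 19.55
eef_pos: [0.4797, -0.0179, 0.1894]
tool_rot: [-0.0, 0.998, 0.06, 0.0]
contact_force: [0.9, -1.0, -1.1]
gripper_width: 0.289
grasp_force: 59.4
```

```bash
python3 - <<'E'
from h import *
plan((.4786,-.0197,.189,6.7))
p,_,_=pose()
ims=[]
a=np.radians(6.7);g=(np.arange(121)-60)*.0005;X,Y=np.meshgrid(g,g,indexing='ij')
for n in ['scene','top']:
  c=bot.read_camera(n)
  u,v=np.round(proj(c,[p[0],p[1],p[2]-.05])).astype(int);print(n,u,v)
  im=c['img'][v-40:v+40,u-40:u+40,::-1];ims.append(cv2.resize(im,(399,399),interpolation=cv2.INTER_CUBIC))
cv2.imwrite('pics/pin7.png',np.hstack(ims))
E
```

```text
t 19.55 at [ 0.4797 -0.0179  0.1894  6.8537] F [ 0.9 -1.  -1.1] w 0.289 g 59.4 tilt 0.03
[ 0.4786 -0.0197  0.189   6.7   ] -> [-0.0013  0.0017  0.0004] spin 0.2
scene 300 180
top 291 225
```

View pics/pin7.png

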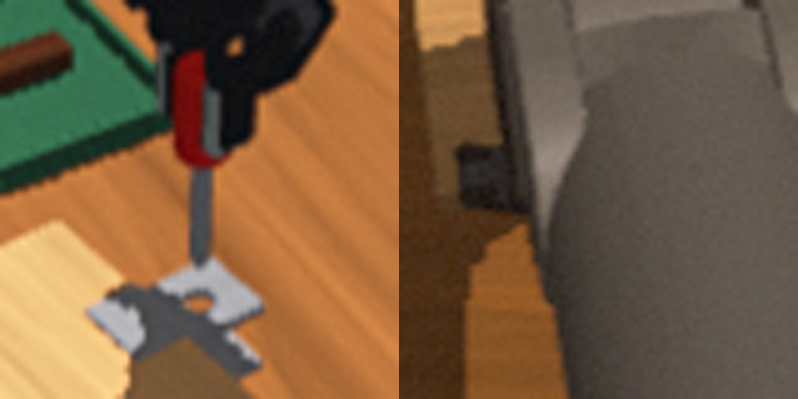

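The held pin (left, tip at (200,268)) hangs straight just above the eye at (203,300); the top camera is blocked by the arm. I'll compare shaft and hole in the scene camera.

```bash
python3 - <<'E'
from h import *
P=[];S=[];T=[]
for i in range(4):
  c=bot.read_camera('scene');p,_,_=pose();P.append(p[:3])
  hsv=cv2.cvtColor(c['img'],cv2.COLOR_RGB2HSV).astype(float)
  row=[]
  for v in range(177,190):
    s=hsv[v,288:312,1];w=np.clip(s.max()*.75-s,0,None);w[w<.15*w.max()]=0
    row.append((v,(w*np.arange(288,312)).sum()/w.sum(),(w>0).sum()))
  S.append(row)
  T.append([r['xyz'] for r in bot.landmark_of(c,'pin_tip') if np.hypot(*(np.array(r['xyz'])[:2]-p[:2]))<.03][:1])
S=np.mean(S,0);p=np.mean(P,0);print(p,S.round(1).tolist());print(T)
for z in [.105,.125,.145]:
  print(z,np.round(proj(c,[p[0],p[1],p[2]-.189+z]),2))
e=np.array([.4791,-.0184,.081])
b=np.array(proj(c,e));print('hole px',b)
for d in np.eye(3)*.001: print(np.round(np.array(proj(c,e+d))-b,3))
E
```

```text
[ 0.47971056 -0.01861254  0.18929345] [[177.0, 299.7, 4.2], [178.0, 299.7, 4.2], [179.0, 299.6, 4.0], [180.0, 299.6, 4.0], [181.0, 299.6, 4.0], [182.0, 299.5, 4.0], [183.0, 299.5, 4.0], [184.0, 299.5, 4.0], [185.0, 299.5, 4.0], [186.0, 299.5, 4.0], [187.0, 299.4, 4.0], [188.0, 299.4, 4.0], [189.0, 299.4, 4.0]]
[[[0.4775, -0.0167, 0.1101]], [[0.4782, -0.0177, 0.1072]], [[0.4751, -0.0158, 0.1122]], [[0.4792, -0.0156, 0.1097]]]
0.105 [299.36 191.67]
0.125 [299.58 184.88]
0.145 [299.79 177.92]
hole px [299.3920977  199.67521838]
[-0.383  0.145]
[0.224 0.263]
[ 0.01  -0.326]
```

Request:
send_rows(deltas="-0.0014 0.0005 0.004 0;-0.0014 0.0005 0.009 0;-0.0014 0.0005 0.014 0;-0.0014 0.0005 0.018 0;-0.0014 0.0005 0.02 0")

```text
t: 20.55
eef_pos: [0.478, -0.02, 0.1686]
tool_rot: [-0.0, 0.998, 0.059, -0.0]
contact_force: [-0.2, -0.0, 0.2]
gripper_width: 0.285
grasp_force: 59.4
```

Request:
send_rows(deltas="0 0 0.002 0;0 0 0.004 0;0 0 0.006 0;0 0 0.008 0;0 0 0.01 0")

```text
t: 21.05
eef_pos: [0.4784, -0.0199, 0.1592]
tool_rot: [-0.0, 0.998, 0.059, 0.0]
contact_force: [-0.3, -1.1, -1.1]
gripper_width: 0.29
grasp_force: 59.4
```

Request:
send_rows(deltas="0 0 0 0;0 0 0 0")

```text
t: 21.25
eef_pos: [0.4784, -0.02, 0.1593]
tool_rot: [0.0, 0.998, 0.059, 0.0]
contact_force: [0.7, -0.8, -1.1]
gripper_width: 0.286
grasp_force: 59.4
```

Request:
send_rows(deltas="0 0 0.003 0;0 -0.0003 0.006 0;0 -0.0005 0.009 0;0 -0.0005 0.012 0;0 -0.0005 0.015 0")

```text
t: 21.75
eef_pos: [0.4782, -0.0194, 0.1439]
tool_rot: [0.0, 0.998, 0.059, -0.0]
contact_force: [0.1, 0.1, -0.8]
gripper_width: 0.289
grasp_force: 59.4
```

Request:
send_rows(deltas="0 0 0.003 0;0 0 0.006 0;0 0 0.009 0;0 0 0.012 0;0 0 0.015 0")

```text
t: 22.25
eef_pos: [0.4783, -0.0194, 0.1291]
tool_rot: [-0.0, 0.998, 0.059, 0.0]
contact_force: [-0.8, -0.6, -0.9]
gripper_width: 0.287
grasp_force: 59.4
```

Request:
send_rows(deltas="0 0 0.002 0;0 0 0.004 0;0 0 0.006 0;0 0 0.008 0;0 0 0.01 0")

```text
t: 22.75
eef_pos: [0.4783, -0.0195, 0.1192]
tool_rot: [0.0, 0.998, 0.059, 0.0]
contact_force: [-0.4, -0.8, -0.6]
gripper_width: 0.288
grasp_force: 59.4
```

Tip is at about 0.034, already through both eyes without force. Seating it now.

Request:
send_rows(deltas="0 0 0.003 0;0 0 0.006 0;0 0 0.009 0;0 0 0.012 0;0 0 0.015 0")

```text
t: 23.25
eef_pos: [0.4783, -0.0194, 0.104]
tool_rot: [-0.0, 0.998, 0.059, -0.0]
contact_force: [0.1, -0.3, 0.2]
gripper_width: 0.284
grasp_force: 59.4
```

Request:
send_rows(deltas="0 0 0.001 0;0 0 0.002 0;0 0 0.003 0;0 0 0.004 0;0 0 0.005 0")

```text
t: 23.75
eef_pos: [0.4785, -0.0194, 0.1003]
tool_rot: [0.0, 0.998, 0.059, 0.0]
contact_force: [-6.1, 1.0, 21.6]
gripper_width: 0.282
grasp_force: 61.7
```

Head seated (22 N, at the expected height). Ease off, release, retreat.

Request:
send_rows(deltas="0 0 -0.001 0;0 0 -0.001 0")

```text
t: 23.95
eef_pos: [0.4786, -0.0194, 0.1006]
tool_rot: [0.0, 0.998, 0.059, 0.0]
contact_force: [-0.9, 0.9, 2.8]
gripper_width: 0.289
grasp_force: 59.8
```

Request:
send_rows(deltas="0 0 0 0;0 0 0 0;0 0 0 0;0 0 0 0;0 0 0 0", claw=0.6)

```text
t: 24.45
eef_pos: [0.4783, -0.0195, 0.1002]
tool_rot: [-0.0, 0.998, 0.059, -0.0]
contact_force: [-0.8, 0.1, 0.2]
gripper_width: 0.595
grasp_force: 0.0
```

Request:
send_rows(deltas="0 0 -0.02 0;0 0 -0.04 0;0 0 -0.07 0;0 0 -0.1 0;0 0 -0.13 0")

```text
t: 24.95
eef_pos: [0.478, -0.0195, 0.2314]
tool_rot: [-0.0, 0.998, 0.059, -0.0]
contact_force: [0.3, 0.3, -0.6]
gripper_width: 0.601
grasp_force: 0.0
```

Request:
send_rows(deltas="0 0.04 0 0;0 0.08 0 0;0 0.11 0 0;0 0.13 0 0;0 0.13 0 0")

```text
t: 25.45
eef_pos: [0.4932, -0.1519, 0.2302]
tool_rot: [0.001, 0.998, 0.056, -0.0]
contact_force: [-0.5, -0.3, -0.1]
gripper_width: 0.598
grasp_force: 0.0
```

```bash
python3 - <<'E'
from h import *
plan()
for n in ['scene','top']:
  c=bot.read_camera(n)
  for q in ['pin','lid_eye','hammer_head','hammer_butt','bottle','mandrel','tin']:
    print(n,q,[(np.round(r['xyz'],3).tolist(),round(r['confidence'],2)) for r in bot.landmark_of(c,q)[:3]])
  hsv=cv2.cvtColor(c['img'],cv2.COLOR_RGB2HSV);m=((hsv[...,0]<6)|(hsv[...,0]>174))&(hsv[...,1]>180)&(hsv[...,2]>90)
  u0,v0=np.round(proj(c,[.478,-.019,.11])).astype(int);b=np.zeros_like(m);b[v0-20:v0+20,u0-20:u0+20]=1
  v,u=np.nonzero(m&b);W=px2w(c,u,v);print(n,'head px',len(u),'z max',np.percentile(W[:,2],[5,50,95]).round(3),'mean',W.mean(0).round(3))
E
```

```text
t 25.45 at [ 0.4932 -0.1519  0.2302  6.4504] F [-0.5 -0.3 -0.1] w 0.598 g 0.0 tilt 0.07
scene pin [([0.464, 0.367, 0.012], 0.95), ([0.6, 0.273, 0.014], 0.69)]
scene lid_eye [([0.478, -0.016, 0.08], 0.96)]
scene hammer_head [([0.588, -0.286, 0.013], 0.96), ([0.353, 0.3, 0.017], 0.95)]
scene hammer_butt [([0.404, -0.292, 0.014], 0.72), ([0.208, 0.078, 0.013], 0.6), ([0.572, -0.005, -0.002], 0.44)]
scene bottle [([0.711, -0.292, -0.004], 0.79)]
scene mandrel [([0.731, 0.275, 0.0], 0.69)]
scene tin [([0.793, -0.018, 0.001], 0.95)]
scene head px 202 z max [0.087 0.113 0.127] mean [ 0.484 -0.012  0.11 ]
top pin [([0.459, 0.37, 0.011], 0.76), ([0.599, 0.272, 0.013], 0.67), ([0.479, -0.018, 0.013], 0.64)]
top lid_eye [([0.478, -0.019, 0.081], 0.8)]
top hammer_head [([0.346, 0.299, 0.018], 0.79), ([0.735, 0.274, -0.0], 0.23)]
top hammer_butt [([0.21, 0.075, 0.01], 0.68)]
top bottle [([0.709, -0.286, -0.001], 0.64)]
top mandrel [([0.738, 0.274, -0.001], 0.63), ([0.476, -0.019, 0.083], 0.61)]
top tin [([0.79, -0.023, 0.001], 0.93)]
top head px 63 z max [0.125 0.127 0.13 ] mean [ 0.478 -0.019  0.127]
```

Head top is at 0.126–0.127, as expected for fully home. Hammer, lid and bystanders are all in place.

```bash
python3 -c "
from station import bot
print(bot.hand_in())"
```

```text
the job is handed in; nothing more can be done
None
```

I handed the job in at about 26 s of the 70 s allowed: by my last measurements the hammer is flat in the tray, the lid is shut, the red pin is fully home through both eyes, and the bystanders have not moved; the hand-in call gave no verdict.

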